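Nest the sample cups, loaded one on top

TASK

Clear up after the inspection: nest the three steel sample cups into one upright stack standing wholly on the round black mat, each cup seated fully home in the one below. The cup that holds the brass nut must be on top, with the nut still in it at all times; leave everything else on the bench where it is.

Things in the scene. Friction and masses are not known exactly. Their poses are not given: they have to be found in the camera images.
- cup_1: open steel cup, one of three alike, 64 mm high; outside diameter 40 mm at the foot, 53 mm at 36 mm up, then an upright band 62 mm across from 46 mm up to the rim; wall 2.5 mm; inner floor 28 mm above the underside. Nested, it rests on the other's inner floor, 28 mm higher, 2 mm play all round; its top 28 mm stand free. Origin: centre of underside, z up. Empty.
- cup_2: open steel cup, one of three alike, 64 mm high; outside diameter 40 mm at the foot, 53 mm at 36 mm up, then an upright band 62 mm across from 46 mm up to the rim; wall 2.5 mm; inner floor 28 mm above the underside. Nested, it rests on the other's inner floor, 28 mm higher, 2 mm play all round; its top 28 mm stand free. Origin: centre of underside, z up. Empty.
- cup_3: open steel cup, one of three alike, 64 mm high; outside diameter 40 mm at the foot, 53 mm at 36 mm up, then an upright band 62 mm across from 46 mm up to the rim; wall 2.5 mm; inner floor 28 mm above the underside. Nested, it rests on the other's inner floor, 28 mm higher, 2 mm play all round; its top 28 mm stand free. Origin: centre of underside, z up. Holds the nut.
- nut: brass hexagonal nut, about 25 mm across corners, 12 mm high, lying loose on the inner floor of one cup (cup_3). Origin: centre of its underside.
- mat: round black rubber mat, fixed to the bench, 90 mm in diameter, 3 mm thick. Origin: centre of its underside, at bench height; its top is 3 mm higher.
- bearing_ring: bystander: small steel ring lying flat, 24 mm across, 7 mm high. Origin: on the bench under its middle.
- tweezers: bystander: steel tweezers lying flat, 115 mm long, 4 mm high, along its x.
- screwdriver: bystander: black-handled screwdriver lying down, 150 mm long, along its x.
- mug: bystander: white straight-sided mug with a handle, 76 mm across, 85 mm high. Origin: on the bench under its middle.
- steel_bar: bystander: flat steel bar lying down, 200 x 30 x 22 mm high, long side along its y. Origin: on the bench under its middle.
- machined_block: bystander: dark steel cube with bolt holes, 60 mm. Origin: on the bench under its middle.
- solvent_bottle: bystander: white round bottle with cap, 44 mm across, 110 mm high. Origin: on the bench under its middle.

How it is judged:
By the outcome, as a careful person would: the job done as asked, in the order asked, and still so for the second after the job is handed in, with the robot touching nothing.
It also fails if it takes over 72 s, if anything falls off the work surface, if the arm or the gripper's body presses on something with over 40 N, if the wrist force passes 120 N, or if a joint passes its speed limit or range.

ROBOT

A 6-joint arm with a two-finger parallel gripper is mounted at the origin on the work surface. World frame = base frame: x ahead of the robot, y to its left, z up, the work surface at z = 0. Lengths are in m, angles in rad, forces in N, time in s.
With the tool pointing down it reaches from about 0.225 to 0.875 m from the base axis. Payload 3.4 kg.
Tool frame: the origin (TCP) lies between the finger pads; the fingertips stand 11 mm ahead of it and the grasp point (between the pads) lies 8 mm behind it; z points along the fingers, y is the line along which they close (so a half turn about z gives the same grasp; the last joint's range is limited). The gripper opens to 85 mm and grips with 20 to 120 N. Pads are 22 mm wide; open, the fingers measure 114 mm over their backs; the gripper's body (76 mm by 85 mm) begins 54 mm behind the grasp point. The pads swing forward as they close: fully open they stand 13 mm farther back than shut.
Start: joints at [1.087, 0.276, 1.505, -0, 1.361, -0.121], TCP at [0.204, 0.538, 0.242] pointing down, gripper open.
Joint ranges: [-2.89, 2.89], [-0.75, 2.08], [0.22, 2.7], [-1.18, 4.32], [0.11, 2.71], [-2.7, 2.7]. Speed limits (rad/s): [2.57, 2.57, 3.14, 3.14, 3.14, 3.14].

INTERFACE

Orientations are given as a unit quaternion [w, x, y, z].
In Python, from rig import manip, imaging gives the robot as it stands. The module is installed in compiled form; this text tells all that it offers.
- The arm moves only by the tool jog_arm, never from a script. Its argument "deltas" is one flat list of numbers, 7 for each row, row after row: the turn, a rotation vector about the world's x, y, z in degrees, then the shift along the world's x, y, z in mm, then the opening, from 0 (shut) to 1 (fully open). In form: [ax, ay, az, tx, ty, tz, gripper, ax, ay, az, tx, ty, tz, gripper, ...]. A call has 1 to 20 rows; each row is the pose to reach, as a shift and turn from the pose commanded when the call began; what a row does not reach only later rows make up. A row lasts 1/10 s, in which the tool goes at most 50 mm and 8.59 degrees, less where a joint would pass 70% of its speed; a pose out of reach is approached as far as the arm can. A call with a gripper value outside its range is refused whole. The fingers move at their own pace and stop on an object; "grip_force" is the grip in N (left out, the last holds). Time passes only in rows, so rows that repeat a pose let the fingers close. It gives the time, the measured TCP pose, the force, the opening and the grip force at its end, in the units of the state.
- manip.get_state(): the state, without advancing time (a new reading comes with each control period).
- imaging.get_image(name): name is "scene" or "top" or "wrist"; returns the picture (480x640x3 uint8, blue, green, red); there is no depth.
- imaging.calibration(name): a dict with "mtx" (3x3 intrinsics, pixels), "dist" ([k1, k2, p1, p2, k3] as OpenCV has them; the pictures are not rectified), "cam_to_world" (4x4, takes a point from camera to world coordinates). Camera axes: x right, y down, z forward; pixel columns grow to the right and rows downward; lengths in m; the calibration is good to about 2 mm. A picture is of the moment at which its call begins: read the wrist's pose just before it. calibration takes no time and is no camera call; for the wrist camera it gives the pose at the moment of the call.
- manip.sign_off(): hands the job in; it is judged then, once.
The state is a dict: "clock": time; "qpos": joint angles; "qd": joint speeds; "effort": joint torques, N m; "position": TCP position; "ee_rot": TCP orientation; "contact_force": force on the tool from outside, world axes, zero at the start; "moment": the same for the moment, N m; "width": finger opening in m; "gripper_force": force on a finger pad.
Only numpy, scipy, OpenCV 4.12 (cv2) and the standard library are available. Lean on these libraries where they do the work, as an engineer would, in place of code of your own. Each camera call takes 0.05 s, during which the arm holds its last target. There are 200 camera calls.

## Working session

There is one attempt and no reset: what is moved stays moved. The work goes in short steps, Python scripts to look and compute and a tool call to move; the robot and the scene stay as the last step left them, time stands still between calls to the robot, and variables do not carry over. Pictures are saved under pics/ and viewed, at most 10 in all, crops included, and the job is handed in when it is done.

Besides the shell and the picture viewer there is one more tool, called after ">>>" by a JSON object that holds its "op" and its "data". jog_arm: Moves the arm, as the interface text tells. Its arguments: {"type":"object","properties":{"deltas":{"type":"array"},"grip_force":{"type":"number"}},"required":["deltas"]}

```bash
mkdir -p pics; cat > h.py <<'E'
import numpy as np, cv2
from rig import manip, imaging
def grab(n,f=None):
    c=imaging.calibration(n); im=imaging.get_image(n)
    if f: cv2.imwrite('pics/'+f,im)
    return im,c
def ray(c,uv):
    p=cv2.undistortPoints(np.array([[uv]],float),np.array(c['mtx']),np.array(c['dist']))[0,0]
    T=np.array(c['cam_to_world']); d=T[:3,:3]@np.array([p[0],p[1],1]); return T[:3,3],d/np.linalg.norm(d)
def plane(c,uv,z):
    o,d=ray(c,uv); return o+d*(z-o[2])/d[2]
def tri(rs):
    A=sum(np.eye(3)-np.outer(d,d) for o,d in rs); b=sum((np.eye(3)-np.outer(d,d))@o for o,d in rs); return np.linalg.solve(A,b)
def proj(c,P):
    T=np.linalg.inv(np.array(c['cam_to_world'])); 
    return cv2.projectPoints(np.array(P,float).reshape(-1,3),cv2.Rodrigues(T[:3,:3])[0],T[:3,3],np.array(c['mtx']),np.array(c['dist']))[0][:,0]
E
python3 - <<'E'
from h import *
for n in ('scene','top'):
    im,c=grab(n,n+'0.png'); print(n,np.round(c['cam_to_world'],3).tolist(),np.round(c['mtx'],0).tolist())
print(manip.get_state())
E
```

```text
scene [[0.656, 0.549, -0.517, 1.157], [0.754, -0.492, 0.434, -0.522], [-0.016, -0.675, -0.737, 0.853], [0.0, 0.0, 0.0, 1.0]] [[463.0, 0.0, 322.0], [0.0, 463.0, 240.0], [0.0, 0.0, 1.0]]
top [[-0.002, -0.982, 0.188, 0.405], [-1.0, 0.007, 0.023, -0.052], [-0.024, -0.188, -0.982, 1.221], [0.0, 0.0, 0.0, 1.0]] [[599.0, 0.0, 323.0], [0.0, 599.0, 235.0], [0.0, 0.0, 1.0]]
{'clock': 0.1, 'qpos': array([ 1.08700276e+00,  2.76508661e-01,  1.50599948e+00,  1.19277813e-05,
        1.36071393e+00, -1.20978780e-01]), 'qd': array([-8.91113482e-04, -2.03300153e-03, -2.98461258e-03,  6.60444695e-05,
       -7.33440838e-04,  8.74286976e-04]), 'effort': array([ 4.50824700e-04, -4.17703557e+01, -2.46404314e+01, -3.61907605e-04,
        5.80521446e-03,  1.08674703e-05]), 'position': array([0.20384792, 0.53716603, 0.24154218]), 'ee_rot': array([-2.48187353e-04,  1.80415221e-01,  9.83590201e-01, -7.76010074e-04]), 'contact_force': array([ 0.41560123, -0.11605741, -0.54752449]), 'moment': array([-0.02471433,  0.03681228,  0.03192932]), 'gripper_force': 0.0, 'width': 0.0854542882163305}
```

View pics/top0.png

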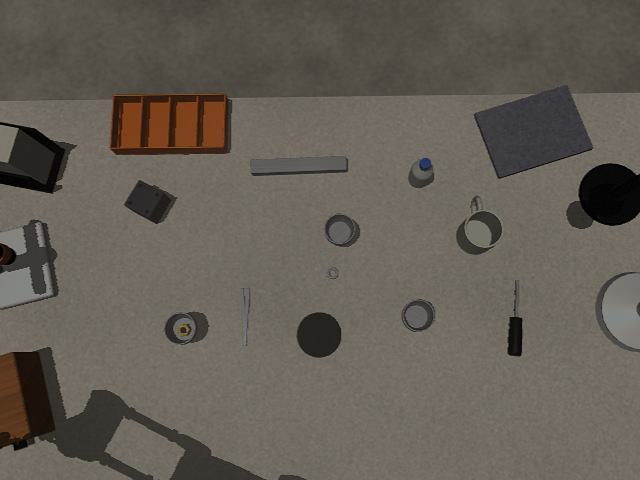

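View pics/scene0.png

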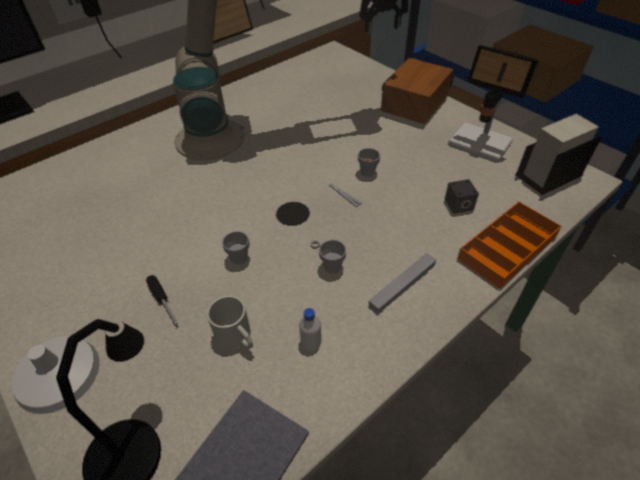

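The top view shows cups at (341,230), (418,315) and the nut cup at (181,328), with the mat at (319,335). In the scene view the same cups are at (332,249), (236,240) and (369,157), and the mat is at (292,213).

```bash
python3 - <<'E'
from h import *
t=imaging.calibration('top'); s=imaging.calibration('scene')
for n,a,b in (('A',(341,227),(332,249)),('B',(418,314),(236,240)),('N',(181,326),(369,156)),('mat',(319,335),(292,213))):
    print(n,tri([ray(t,a),ray(s,b)]).round(3),plane(t,a,.003 if n=='mat' else .064).round(3))
T=np.array(imaging.calibration('wrist')['cam_to_world']);print(T.round(3).tolist(),np.round(imaging.calibration('wrist')['mtx'],0).tolist())
E
```

```text
A [ 0.642 -0.06   0.066] [ 0.643 -0.06   0.064]
B [ 0.472 -0.206  0.064] [ 0.472 -0.206  0.064]
N [0.45  0.25  0.059] [0.451 0.249 0.064]
mat [ 0.434 -0.015 -0.001] [ 0.434 -0.014  0.003]
[[0.355, 0.895, 0.27, 0.134], [0.935, -0.339, -0.104, 0.565], [-0.001, 0.289, -0.957, 0.373], [0.0, 0.0, 0.0, 1.0]] [[347.0, 0.0, 322.0], [0.0, 347.0, 239.0], [0.0, 0.0, 1.0]]
```

>>> {"op": "jog_arm", "data": {"deltas": [0,0,0,438,-597,-40,1,0,0,0,438,-597,-40,1,0,0,0,438,-597,-40,1,0,0,0,438,-597,-40,1,0,0,0,438,-597,-40,1,0,0,0,438,-597,-40,1,0,0,0,438,-597,-40,1,0,0,0,438,-597,-40,1,0,0,0,438,-597,-40,1,0,0,0,438,-597,-40,1,0,0,0,438,-597,-40,1,0,0,0,438,-597,-40,1,0,0,0,438,-597,-40,1,0,0,0,438,-597,-40,1,0,0,0,438,-597,-40,1,0,0,0,438,-597,-40,1,0,0,0,438,-597,-40,1,0,0,0,438,-597,-40,1], "grip_force": 40}}

```text
clock: 1.9
position: [0.6411, -0.0584, 0.2019]
ee_rot: [-0.001, 0.18, 0.984, 0.0]
contact_force: [0.8, -0.4, 0.2]
width: 0.0856
gripper_force: 0.0
```

```bash
python3 - <<'E'
from h import *
im,c=grab('wrist','w1.png'); print(manip.get_state()['position'],proj(c,[[.642,-.06,.064]]))
np.save('w1.npy',c)
E
```

```text
[ 0.64112629 -0.05809995  0.20226759] [[319.90268347 233.70226572]]
```

View pics/w1.png

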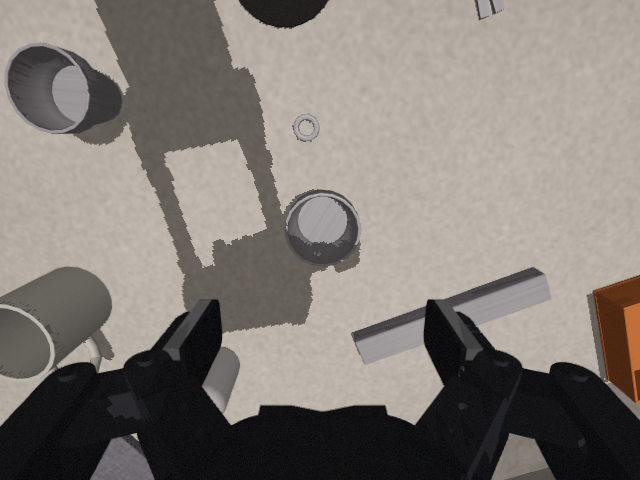

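The wrist view shows cup A's rim centred near (323,229), with the ring at (306,127), cup B at (47,88) and the mat at the top edge. Next I refine the rim by a circle fit on the rim plane.

```bash
cat >> h.py <<'E'
from scipy.optimize import least_squares
def rim(im,c,xy,z=.064,tol=.006):
    """circle fit (inner/outer rim radius) to edge points cast onto the rim plane"""
    e=cv2.Canny(cv2.GaussianBlur(cv2.cvtColor(im,cv2.COLOR_BGR2GRAY),(3,3),0),40,110)
    v,u=np.nonzero(e); k=cv2.undistortPoints(np.stack([u,v],1).astype(float)[:,None],np.array(c['mtx']),np.array(c['dist']))[:,0]
    T=np.array(c['cam_to_world']); d=np.c_[k,np.ones(len(k))]@T[:3,:3].T; P=T[:3,3]+d*((z-T[2,3])/d[:,2])[:,None]
    P=P[:,:2]; m=np.array(xy,float)
    for t in (tol,.004,.0025,.002):
        r=np.linalg.norm(P-m,axis=1); Q=P[(r>.0285-t)&(r<.031+t)]
        f=lambda m:(lambda r:np.where(abs(r-.031)<abs(r-.0285),r-.031,r-.0285))(np.linalg.norm(Q-m,axis=1))
        s=least_squares(f,m,loss='soft_l1',f_scale=.0005); m=s.x
    return m.round(4),len(Q),np.sqrt(np.mean(s.fun**2)).round(5)
E
python3 - <<'E'
from h import *
im=cv2.imread('pics/w1.png'); c=np.load('w1.npy',allow_pickle=True).item()
print('A',rim(im,c,(.644,-.056)),rim(im,c,(.642,-.06)),'B',rim(im,c,(.472,-.206)))
t=imaging.calibration('top');ti=cv2.imread('pics/top0.png')
for q in ((.642,-.06),(.472,-.206),(.45,.25)):print(rim(ti,t,q))
E
```

```text
A (array([ 0.6406, -0.0572]), 348, np.float64(0.00074)) (array([ 0.6405, -0.0572]), 349, np.float64(0.00075)) B (array([ 0.4711, -0.2044]), 438, np.float64(0.00079))
(array([ 0.641, -0.059]), 107, np.float64(0.00078))
(array([ 0.4696, -0.2039]), 113, np.float64(0.00084))
(array([0.4468, 0.2508]), 117, np.float64(0.00084))
```

>>> {"op": "jog_arm", "data": {"deltas": [0,0,0,0,0,-45,1,0,0,0,0,0,-90,1,0,0,0,0,0,-130,1,0,0,0,0,0,-150,1,0,0,0,0,0,-153,1,0,0,0,0,0,-153,1,0,0,0,0,0,-153,0,0,0,0,0,0,-153,0,0,0,0,0,0,-153,0,0,0,0,0,0,-153,0,0,0,0,0,0,-153,0,0,0,0,0,0,-153,0,0,0,0,0,0,-143,0,0,0,0,0,0,-123,0,0,0,0,0,0,-93,0,0,0,0,0,0,-63,0,0,0,0,0,0,-63,0], "grip_force": 60}}

```text
clock: 3.65
position: [0.6452, -0.06, 0.145]
ee_rot: [0.005, 0.18, 0.984, -0.0]
contact_force: [1.2, -1.0, -1.2]
width: 0.0607
gripper_force: 65.5
```

```bash
python3 - <<'E'
from h import *
im,c=grab('wrist','w2.png'); s=manip.get_state(); p=s['position'];print(p,s['contact_force'])
# rim of held cup : plane height = p.z+.008+.007
for z in (p[2]+.015,p[2]+.011,p[2]+.019): print(rim(im,c,p[:2],z)[0]-p[:2],rim(im,c,p[:2],z))
# mat in top view
ti,t=grab('top','top1.png')
m=(cv2.cvtColor(ti,cv2.COLOR_BGR2GRAY)<60).astype(np.uint8)
n,l,st,ce=cv2.connectedComponentsWithStats(m)
for i in range(1,n):
    if st[i,4]>500 and abs(ce[i]-[319,335]).max()<25: print(st[i],plane(t,ce[i],.003))
E
```

```text
[ 0.64366389 -0.05975621  0.14240456] [-0.18137274 -0.55886661 -2.43784848]
[-0.00286389  0.00115621] (array([ 0.6408, -0.0586]), 696, np.float64(0.00081))
[3.61063200e-05 1.25621369e-03] (array([ 0.6437, -0.0585]), 624, np.float64(0.00068))
[-0.00356389  0.00185621] (array([ 0.6401, -0.0579]), 750, np.float64(0.00075))
```

View pics/w2.png

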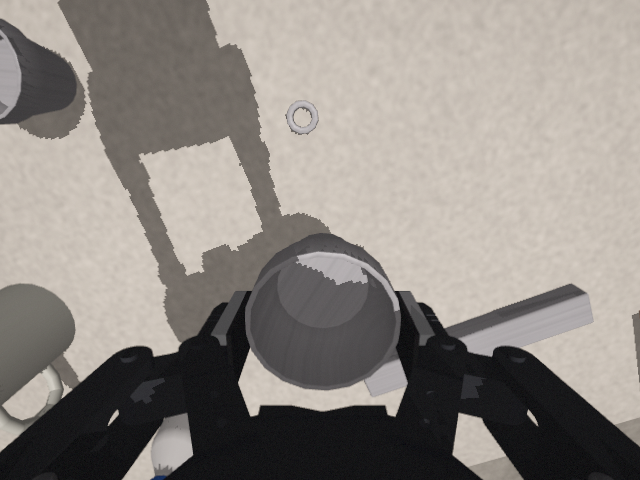

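Cup A is held upright in the grip; its rim in this view is at about (323,320). I'll place it on the mat.

>>> {"op": "jog_arm", "data": {"deltas": [0,0,0,-45,10,0,0,0,0,0,-90,20,0,0,0,0,0,-135,30,0,0,0,0,0,-175,39,0,0,0,0,0,-200,44,0,0,0,0,0,-208,45,-20,0,0,0,0,-208,45,-50,0,0,0,0,-208,45,-72,0,0,0,0,-208,45,-81,0,0,0,0,-208,45,-86,0,0,0,0,-208,45,-86,0,0,0,0,-208,45,-86,0,0,0,0,-208,45,-86,1,0,0,0,-208,45,-86,1,0,0,0,-208,45,-86,1,0,0,0,-208,45,-86,1,0,0,0,-208,45,-60,1,0,0,0,-208,45,-20,1,0,0,0,-208,45,30,1,0,0,0,-208,45,61,1]}}

```text
clock: 5.75
position: [0.4352, -0.0146, 0.2033]
ee_rot: [0.002, 0.18, 0.984, 0.0]
contact_force: [0.9, -0.6, 0.5]
width: 0.0851
gripper_force: 0.0
```

>>> {"op": "jog_arm", "data": {"deltas": [0,0,0,0,0,0,1,0,0,0,0,0,0,1,0,0,0,0,0,0,1]}}

```text
clock: 6.05
position: [0.433, -0.0142, 0.1989]
ee_rot: [-0.002, 0.18, 0.984, 0.0]
contact_force: [0.4, -1.0, 0.5]
width: 0.0855
gripper_force: 0.0
```

```bash
python3 - <<'E'
from h import *
im,c=grab('wrist','w3.png'); s=manip.get_state(); p=s['position'];print(p)
print(rim(im,c,p[:2],.067))
m=((cv2.cvtColor(im,cv2.COLOR_BGR2GRAY)<60)*255).astype(np.uint8)
print(proj(c,[[.434,-.0145,.003],[.4345,-.0145,.067]]))
E
```

```text
[ 0.43291237 -0.01418776  0.19869515]
(array([ 0.4296, -0.0123]), 425, np.float64(0.00068))
[[321.69896415 217.32647302]
 [321.79018039 236.1673794 ]]
```

View pics/w3.png

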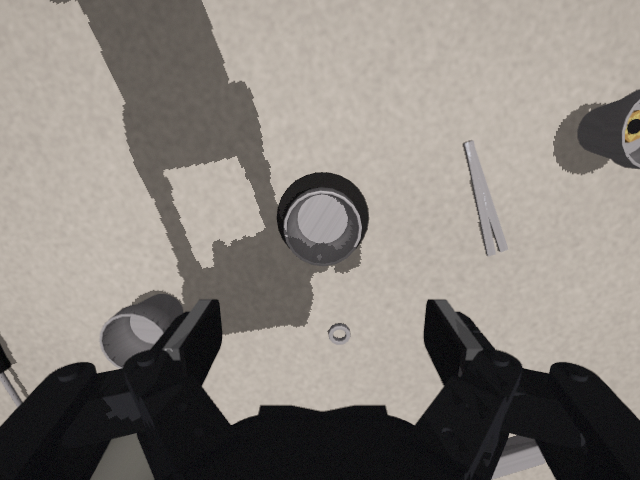

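Cup A stands on the mat: mat centre at about (323,217), cup rim at (323,228), nut cup at (630,130). Now to cup B.

>>> {"op": "jog_arm", "data": {"deltas": [0,0,0,37,-189,0,1,0,0,0,37,-189,0,1,0,0,0,37,-189,0,1,0,0,0,37,-189,0,1,0,0,0,37,-189,0,1,0,0,0,37,-189,0,1,0,0,0,37,-189,0,1,0,0,0,37,-189,0,1,0,0,0,37,-189,0,1,0,0,0,37,-189,0,1]}}

```text
clock: 7.1
position: [0.4711, -0.2025, 0.2005]
ee_rot: [0.0, 0.18, 0.984, 0.0]
contact_force: [0.7, 0.4, 0.1]
width: 0.0856
gripper_force: 0.0
```

```bash
python3 - <<'E'
from h import *
R=np.array([[-.935,.355],[.355,.935]])
c3=None
im,c=grab('wrist','w4.png'); s=manip.get_state(); p=s['position'];print(p,s['ee_rot'])
b=rim(im,c,p[:2],.064);print(b,R@(b[0]-p[:2]),'A',R@(np.array([.4296,-.0123])-[.434,-.0148]))
E
```

```text
[ 0.47110594 -0.20269034  0.20055701] [ 1.94119768e-04  1.79848566e-01  9.83694290e-01 -1.88903053e-05]
(array([ 0.4696, -0.2069]), 311, np.float64(0.00083)) [-8.63758623e-05 -4.47064389e-03] A [0.0050015 0.0007755]
```

```bash
python3 - <<'E'
from h import *
c=imaging.calibration('wrist'); c3={k:np.array(v) for k,v in c.items()}; c3['cam_to_world']=c3['cam_to_world'].copy(); c3['cam_to_world'][:3,3]+=np.array([.43291,-.01419,.1987])-[.4711,-.2027,.20055]
out=[]
a=np.linspace(0,2*np.pi,120)
for f,cc,m,z in (('w3.png',c3,(.4296,-.0123),.067),('w4.png',c,(.4696,-.2069),.064)):
    im=cv2.imread('pics/'+f); im4=cv2.resize(im[160:290,240:400],None,fx=4,fy=4,interpolation=cv2.INTER_NEAREST)[:, :]
    for r in (.031,):
        q=(proj(cc,np.c_[m[0]+r*np.cos(a),m[1]+r*np.sin(a),a*0+z])-[240,160]+.5)*4
        cv2.polylines(im4,[q.astype(int)],True,(0,0,255),1)
    out.append(cv2.resize(im4,None,fx=.62,fy=.62,interpolation=cv2.INTER_AREA))
cv2.imwrite('pics/cmp.png',np.hstack(out))
E
```

```text
(no output)
```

View pics/cmp.png

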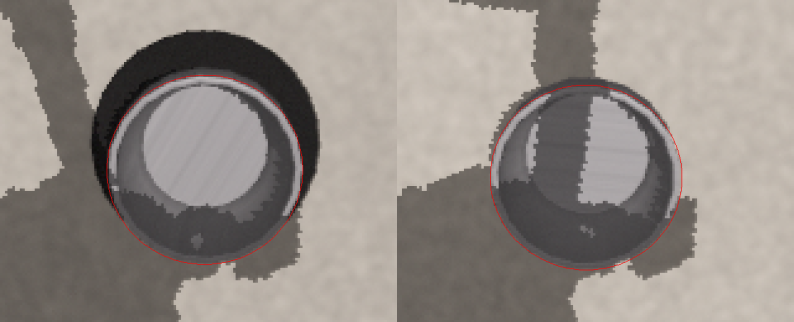

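>>> {"op": "jog_arm", "data": {"deltas": [0,0,0,2,-6,-45,1,0,0,0,2,-6,-90,1,0,0,0,2,-6,-130,1,0,0,0,2,-6,-148,1,0,0,0,2,-6,-151,1,0,0,0,2,-6,-151,1,0,0,0,2,-6,-151,0,0,0,0,2,-6,-151,0,0,0,0,2,-6,-151,0,0,0,0,2,-6,-151,0,0,0,0,2,-6,-151,0,0,0,0,2,-6,-151,0,0,0,0,2,-6,-141,0,0,0,0,2,-6,-121,0,0,0,0,2,-6,-91,0,0,0,0,2,-6,-55,0,0,0,0,-6,40,-55,0,0,0,0,-14,85,-55,0,0,0,0,-22,130,-55,0,0,0,0,-30,170,-55,0]}}

```text
clock: 9.15
position: [0.4404, -0.0317, 0.1465]
ee_rot: [0.001, 0.181, 0.984, 0.0]
contact_force: [0.4, 0.3, -1.4]
width: 0.06
gripper_force: 69.4
```

>>> {"op": "jog_arm", "data": {"deltas": [0,0,0,-7,19,0,0,0,0,0,-7,19,0,0,0,0,0,-7,19,0,0,0,0,0,-7,19,0,0,0,0,0,-7,19,-10,0,0,0,0,-7,19,-20,0,0,0,0,-7,19,-30,0,0,0,0,-7,19,-40,0,0,0,0,-7,19,-46,0]}}

```text
clock: 10.05
position: [0.4333, -0.0144, 0.0978]
ee_rot: [-0.001, 0.181, 0.984, 0.0]
contact_force: [-0.9, -0.4, -1.6]
width: 0.0597
gripper_force: 69.4
```

>>> {"op": "jog_arm", "data": {"deltas": [0,0,0,0,0,-5,0,0,0,0,0,0,-10,0,0,0,0,0,0,-14,0,0,0,0,0,0,-17,0,0,0,0,0,0,-18,0,0,0,0,0,0,-18,0,0,0,0,0,0,-18,0]}}

```text
clock: 10.75
position: [0.4345, -0.0147, 0.0825]
ee_rot: [0.001, 0.18, 0.984, -0.0]
contact_force: [-2.3, 0.3, 8.3]
width: 0.06
gripper_force: 70.4
```

>>> {"op": "jog_arm", "data": {"deltas": [0,0,0,0,0,0,1,0,0,0,0,0,0,1,0,0,0,0,0,0,1,0,0,0,0,0,0,1,0,0,0,0,0,30,1,0,0,0,0,0,70,1,0,0,0,0,0,110,1,0,0,0,0,0,140,1,0,0,0,0,0,147,1,0,0,0,0,0,147,1,0,0,0,0,0,147,1,0,0,0,0,0,147,1,0,0,0,0,0,147,1]}}

```text
clock: 12.05
position: [0.4333, -0.0143, 0.2269]
ee_rot: [-0.002, 0.18, 0.984, 0.0]
contact_force: [0.2, 0.4, 0.8]
width: 0.0856
gripper_force: 0.0
```

```bash
python3 - <<'E'
from h import *
R=np.array([[-.935,.355],[.355,.935]])
im,c=grab('wrist','w5.png'); p=manip.get_state()['position'];print(p)
for z in (.093,.095,.097,.100): b=rim(im,c,[.4296,-.0123],z);print(z,b,R@(b[0]-[.434,-.014]))
si,s=grab('scene','s5.png')
q=proj(s,[[.434,-.014,.095],[.434,-.014,.003]]);print(q)
o=cv2.resize(si[150:240,230:350],None,fx=3.3,fy=5*.66); w=cv2.resize(im[140:300,230:420],None,fx=2,fy=2)
h=max(o.shape[0],w.shape[0]); f=lambda x:cv2.copyMakeBorder(x,0,h-x.shape[0],0,0,cv2.BORDER_CONSTANT)
cv2.imwrite('pics/c5.png',np.hstack([f(o),f(w)]))
E
```

```text
[ 0.43347672 -0.01427858  0.22712789]
0.093 (array([ 0.4298, -0.0123]), 425, np.float64(0.00069)) [4.5305e-03 9.8500e-05]
0.095 (array([ 0.4294, -0.0121]), 438, np.float64(0.00076)) [0.0049755 0.0001435]
0.097 (array([ 0.4291, -0.012 ]), 446, np.float64(0.00082)) [0.0052915 0.0001305]
0.1 (array([ 0.429 , -0.0118]), 455, np.float64(0.00089)) [0.005456 0.000282]
[[290.07436288 185.2579293 ]
 [292.40162886 211.82226838]]
```

View pics/c5.png

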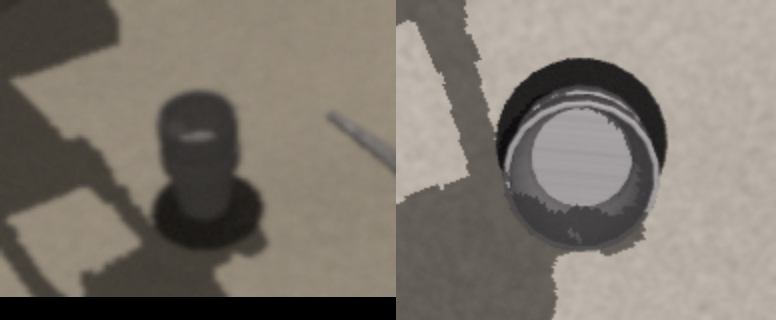

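The stack of two stands upright and nested on the mat, with the rim ellipse centred near (581,172) in the right-hand crop. Now the nut cup.

>>> {"op": "jog_arm", "data": {"deltas": [0,0,0,13,264,-28,1,0,0,0,13,264,-28,1,0,0,0,13,264,-28,1,0,0,0,13,264,-28,1,0,0,0,13,264,-28,1,0,0,0,13,264,-28,1,0,0,0,13,264,-28,1,0,0,0,13,264,-28,1,0,0,0,13,264,-28,1,0,0,0,13,264,-28,1,0,0,0,13,264,-28,1,0,0,0,13,264,-28,1]}}

```text
clock: 13.35
position: [0.4473, 0.2488, 0.2006]
ee_rot: [0.0, 0.181, 0.983, 0.0]
contact_force: [-0.5, -0.0, 0.8]
width: 0.0854
gripper_force: 0.0
```

```bash
python3 - <<'E'
from h import *
R=np.array([[-.935,.355],[.355,.935]])
im,c=grab('wrist','w6.png'); p=manip.get_state()['position'];print(p)
b=rim(im,c,p[:2],.064);b2=rim(im,c,[.4468,.2508],.064);print(b,b2,R@(b[0]-[.447,.250]))
im4=cv2.resize(im[130:310,220:420],None,fx=3,fy=3,interpolation=cv2.INTER_NEAREST);a=np.linspace(0,2*np.pi,120);m=b[0]
q=(proj(c,np.c_[m[0]+.031*np.cos(a),m[1]+.031*np.sin(a),a*0+.064])-[220,130]+.5)*3
cv2.polylines(im4,[q.astype(int)],True,(0,0,255),1);cv2.imwrite('pics/c6.png',im4)
E
```

```text
[0.44724125 0.24901568 0.20053346]
(array([0.4474, 0.2521]), 377, np.float64(0.00071)) (array([0.4474, 0.2521]), 377, np.float64(0.00071)) [0.0003715 0.0021055]
```

View pics/c6.png

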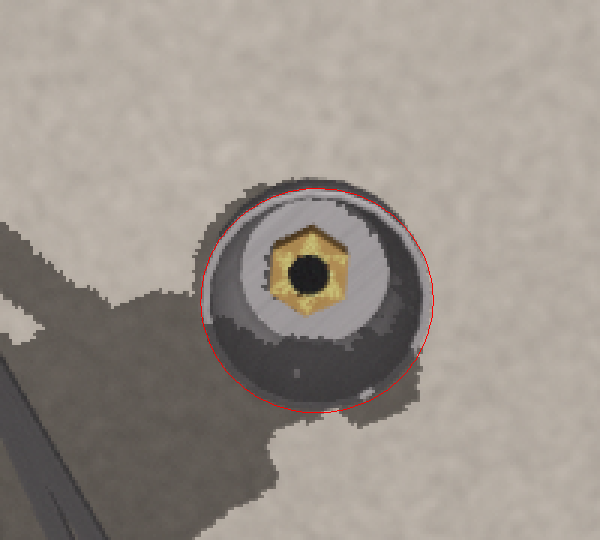

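The nut lies on the inner floor of this cup, at (308,273) in the crop, and the rim is centred near (317,298). I'll grasp it and carry it smoothly.

>>> {"op": "jog_arm", "data": {"deltas": [0,0,0,4,0,-45,1,0,0,0,4,0,-90,1,0,0,0,4,0,-130,1,0,0,0,4,0,-148,1,0,0,0,4,0,-151,1,0,0,0,4,0,-151,1,0,0,0,4,0,-151,0,0,0,0,4,0,-151,0,0,0,0,4,0,-151,0,0,0,0,4,0,-151,0,0,0,0,4,0,-151,0,0,0,0,4,0,-151,0,0,0,0,4,0,-145,0,0,0,0,4,0,-133,0,0,0,0,4,0,-115,0,0,0,0,4,0,-95,0,0,0,0,4,0,-75,0,0,0,0,4,0,-55,0,0,0,0,4,0,-40,0,0,0,0,4,0,-35,0]}}

```text
clock: 15.4
position: [0.452, 0.25, 0.1678]
ee_rot: [0.002, 0.18, 0.984, 0.001]
contact_force: [0.5, -0.2, -2.8]
width: 0.0595
gripper_force: 64.8
```

>>> {"op": "jog_arm", "data": {"deltas": [0,0,0,-1,-8,0,0,0,0,0,-2,-26,0,0,0,0,0,-3,-50,0,0,0,0,0,-5,-78,0,0,0,0,0,-7,-106,0,0,0,0,0,-9,-134,0,0,0,0,0,-11,-162,0,0,0,0,0,-13,-190,0,0,0,0,0,-14,-216,0,0,0,0,0,-15,-238,0,0,0,0,0,-16,-254,0,0,0,0,0,-17,-262,0,0,0,0,0,-17,-264,0,0,0,0,0,-17,-264,0,0,0,0,0,-17,-264,0,0,0,0,0,-17,-264,-8,0,0,0,0,-17,-264,-16,0,0,0,0,-17,-264,-24,0,0,0,0,-17,-264,-32,0,0,0,0,-17,-264,-38,0]}}

```text
clock: 17.4
position: [0.4336, -0.0142, 0.1262]
ee_rot: [-0.001, 0.18, 0.984, 0.0]
contact_force: [-0.4, -1.0, -2.0]
width: 0.0593
gripper_force: 64.8
```

>>> {"op": "jog_arm", "data": {"deltas": [0,0,0,0,0,-5,0,0,0,0,0,0,-10,0,0,0,0,0,0,-14,0,0,0,0,0,0,-17,0,0,0,0,0,0,-18,0,0,0,0,0,0,-18,0,0,0,0,0,0,-18,0]}}

```text
clock: 18.1
position: [0.4346, -0.0146, 0.1104]
ee_rot: [0.001, 0.18, 0.984, -0.0]
contact_force: [-1.8, 0.6, 5.8]
width: 0.0595
gripper_force: 65.6
```

Same contact signature as before, 28 mm higher. I'll release, rise and check.

>>> {"op": "jog_arm", "data": {"deltas": [0,0,0,0,0,0,1,0,0,0,0,0,0,1,0,0,0,0,0,0,1,0,0,0,0,0,0,1,0,0,0,0,0,30,1,0,0,0,0,0,70,1,0,0,0,0,0,110,1,0,0,0,0,0,140,1,0,0,0,0,0,147,1,0,0,0,0,0,147,1,0,0,0,0,0,147,1,0,0,0,0,0,147,1,0,0,0,0,0,147,1]}}

```text
clock: 19.4
position: [0.4333, -0.0143, 0.2549]
ee_rot: [-0.002, 0.18, 0.984, 0.0]
contact_force: [-0.6, 0.0, 0.0]
width: 0.0855
gripper_force: 0.0
```

```bash
python3 - <<'E'
from h import *
im,c=grab('wrist','w7.png'); p=manip.get_state()['position'];print(p)
for z in (.119,.121,.123,.127): print(z,rim(im,c,[.4296,-.0123],z))
si,s=grab('scene','s7.png')
o=cv2.resize(si[140:230,230:350],None,fx=3.3,fy=3.3); w=cv2.resize(im[140:300,230:420],None,fx=2,fy=2)
h=max(o.shape[0],w.shape[0]); f=lambda x:cv2.copyMakeBorder(x,0,h-x.shape[0],0,0,cv2.BORDER_CONSTANT)
cv2.imwrite('pics/c7.png',np.hstack([f(o),f(w)]))
E
```

```text
[ 0.4335029  -0.01429015  0.25514595]
0.119 (array([ 0.4301, -0.0121]), 431, np.float64(0.00076))
0.121 (array([ 0.4296, -0.012 ]), 437, np.float64(0.00078))
0.123 (array([ 0.4292, -0.012 ]), 441, np.float64(0.00082))
0.127 (array([ 0.4293, -0.012 ]), 427, np.float64(0.00083))
```

View pics/c7.png

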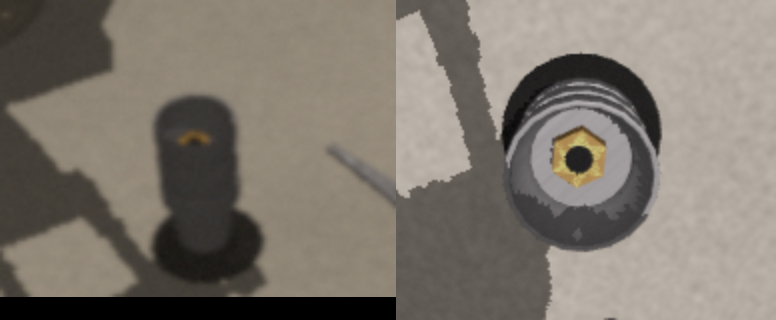

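The three cups are nested upright on the mat with the nut in the top cup, at (579,158) in the crop. The rims are concentric and rise in even steps.

```bash
python3 -c "
from rig import manip; print(manip.sign_off())"
```

```text
the job is handed in; nothing more can be done
None
```

The three cups are nested upright on the black mat, with the nut cup on top and the nut still in it; I handed the job in at about 19.5 s with the gripper clear, and the last pictures and contact heights showed every cup seated.

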